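# Shut up the toolbox on the window sill

### The arm

A 6-joint arm with a two-finger parallel gripper is mounted at the origin on the work surface. World frame = base frame: x ahead of the robot, y to its left, z up, the work surface at z = 0. Lengths are in mm, angles in rad, forces in N, time in s.
With the tool pointing down it reaches from about 275 to 750 mm from the base axis. Payload 10.2 kg.
Tool frame: the origin (TCP) lies at the very end of the fingers, on their centre line; the grasp point (between the pads) lies 19 mm behind it; y points along the fingers, x is the direction in which the jaws open and shut, and the axes are right-handed (so a half turn about y gives the same grasp; the last joint's range is limited). The gripper opens to 85 mm and grips with 20 to 120 N. Pads are 22 mm wide; open, the fingers measure 114 mm over their backs; the gripper's body (76 mm by 85 mm) begins 54 mm behind the grasp point. The pads swing forward as they close: fully open they stand 13 mm farther back than shut.
Start: joints at [-1.339, 0.313, 1.498, -0, 1.331, -0.223], TCP at [230.612, -471.645, 231.294] pointing down, gripper open.
Joint ranges: [-2.94, 2.94], [-0.97, 2.17], [0.19, 2.56], [-1.23, 4.37], [0.02, 3.11], [-2.88, 2.88]. Speed limits (rad/s): [2.39, 2.39, 3.01, 3.14, 3.14, 3.14].

### API

Orientations are given as a unit quaternion [w, x, y, z].
In Python, from rig import telemetry, imaging, ctrl gives the robot as it stands.
- The arm moves only by the shell command python3 -m handwheel 'ROWS' [FORCE]. ROWS is JSON, a list of rows, each an object with "delta_pos": the shift along the tool's x, y, z in cm, a list of three; "twist": the turn, a rotation vector about the tool's x, y, z in rad, a list of three; "jaw": the opening, from 0 (shut) to 1 (fully open). A call has exactly 10 rows; each row is the pose to reach, as a shift and turn from the pose commanded when the call began, along the tool's axes at that moment; what a row does not reach only later rows make up. A row lasts 1/12 s, in which the tool goes at most 41.7 mm and 7.16 degrees, less where a joint would pass 70% of its speed; a pose out of reach is approached as far as the arm can. A call with a gripper value outside its range is refused whole. The fingers move at their own pace and stop on an object; FORCE is the grip in N (left out, the last holds). Time passes only in rows, so rows that repeat a pose let the fingers close, or fill a call up. It gives the time, the measured TCP pose, the force and the opening at its end, in the units of the state.
- telemetry.sense(): the state, without advancing time (a new reading comes with each control period).
- imaging.capture(name): name is "side" or "top" or "wrist"; returns a dict with "frame" (384x512x3 uint8, red, green, blue), "z_map" (384x512 float32, mm along the optical axis (not along the pixel's ray), 0 where there is no reading), "fx", "fy", "cx", "cy" (pixels), "rvec" (rotation vector, rad) and "tvec" (3), from world to camera coordinates, as OpenCV has them. Camera axes: x right, y down, z forward; pixel columns grow to the right and rows downward; lengths in mm; the calibration is good to about 2 mm. A picture is of the moment at which its call begins.
- ctrl.finish_job(): hands the job in, once; it reports no verdict.
The state is a dict: "time_s": time; "joints": joint angles; "dq": joint speeds; "tau": joint torques, N m; "eef_pos": TCP position; "ee_rot": TCP orientation; "force": force on the tool from outside, world axes, zero at the start; "wrist_torque": the same for the moment, N m; "grip_width": opening from 0.0 (shut) to 1.0 (fully open).
Only numpy, scipy, OpenCV 4.12 (cv2) and the standard library are available. Lean on these libraries where they do the work, as an engineer would, in place of code of your own. Each camera call takes 0.05 s, during which the arm holds its last target.

### The job

With the fingertips, push the toolbox's drawer fully home, and only then push its open lid down until it is fully shut (the lid's catch locks the drawer, so never bring the lid down on an open drawer). Only push: do not pinch the lid or the drawer between the fingers, and leave the mug and the pot beside it where they are.

Things in the scene. Friction and masses are not known exactly. Their poses are not given: they have to be found in the camera images.
- toolbox: Grey steel toolbox, 140 mm deep (x) by 200 mm wide (y) by 102 mm high without its lid, heavy and fixed on a granite sill whose top is 20 mm above the work surface. Origin: centre of its underside, on the sill. Its -x axis points out of the front (the drawer side, towards the robot), z up. An open well for tools on top; the drawer is below the well.
- drawer (a joint): How far the drawer stands out of the front, in m: 0 is fully home (end stop), 0.075 fully out. It starts 0.03 to 0.06 out, slides straight along the toolbox's x axis with a steady friction of about 2.5 N, and stays where it is left.
- drawer_push (a point): Centre of the outer face of the drawer's front, 36 mm above the sill; it travels with the drawer and lies 76 mm in front of the toolbox's origin when the drawer is home. The front is a flat upright plate without a handle, 190 mm wide, 50 mm high (11 to 61 mm above the sill), 6 mm thick. Behind it is an open sheet-steel tray, 126 by 170 mm, rim 50 mm above the sill.
- lid (a joint): Angle of the lid in rad: 0 is shut (end stop, lid lying level on the box), pi/2 is upright. Hinged along the toolbox's rear (+x) top edge; it starts 1.0 to 1.4 open, leaning over the box towards the robot. A stiff hinge (friction 0.36 N m) keeps it where it is left; about 3 N at the lid_push point moves it.
- lid_hinge (a point): Middle of the lid's hinge axis (which runs along the toolbox's y): 70 mm behind the toolbox's origin, 102 mm above the sill. Its axes turn with the lid: -x runs along the lid towards its free edge, z is the normal of the outer face; with the lid shut they are the toolbox's axes.
- lid_push (a point): A point on the lid's outer face (the top when shut; with the lid open it is the face turned away from the robot), mid-width, 120 mm from the hinge axis and 26 mm from the free edge; axes as lid_hinge. Shut, it is 110 mm above the sill.
- lid_edge (a point): Middle of the lid's free edge, 146 mm from the hinge axis, on the underside; axes as lid_hinge. The lid is a flat grey steel plate 204 mm wide and 8 mm thick, its underside in the plane of the hinge axis; a 4 mm rubber lining, set in about 20 mm from the edges, covers the underside.
- mug: Bystander: white ceramic mug, 82 mm across, 85 mm high, with a side handle and spark plugs sticking out to about 100 mm. Loose; origin: centre of its underside.
- pot: Bystander: red plastic pot of valve caps, 72 mm across, 55 mm high. Loose; origin: centre of its underside.

How it is judged:
By the outcome, as a careful person would: the job done as asked, in the order asked, and still so for the second after the job is handed in, with the robot touching nothing.
It also fails if it takes over 48 s, if anything falls off the work surface, if the arm or the gripper's body presses on something with over 40 N, if the wrist force passes 120 N, or if a joint passes its speed limit or range.

## Working session

There is one attempt and no reset: what is moved stays moved. The work goes in short steps, Python scripts to look and compute and a shell command to move; the robot and the scene stay as the last step left them, time stands still between calls to the robot, and variables do not carry over. Pictures are saved under pics/ and viewed, and the job is handed in when it is done.

```bash
ls; mkdir -p pics
cat > h.py <<'E'
import numpy as np, cv2
from rig import telemetry, imaging, ctrl
from scipy.spatial.transform import Rotation as R
def snap(name,fn):
    c=imaging.capture(name); cv2.imwrite('pics/'+fn+'.png',cv2.cvtColor(c['frame'],cv2.COLOR_RGB2BGR)); np.savez('pics/'+fn+'.npz',**c); return c
def load(fn): return dict(np.load('pics/'+fn+'.npz'))
def cloud(c):
    z=c['z_map'].astype(float); v,u=np.indices(z.shape)
    P=np.stack([(u-c['cx'])/c['fx']*z,(v-c['cy'])/c['fy']*z,z],-1)
    M=cv2.Rodrigues(np.array(c['rvec'],float).reshape(3))[0]
    return (P-np.array(c['tvec'],float).reshape(3))@M
def state():
    s=telemetry.sense(); q=s['ee_rot']
    return s,R.from_quat([q[1],q[2],q[3],q[0]])
E
python3 - <<'E'
from h import *
for n in ['side','top','wrist']: snap(n,n+'0')
s,r=state(); print(s); print(r.as_matrix().round(3))
E
```

```text
pics
{'time_s': 0.15, 'joints': array([-1.33939953e+00,  3.13359271e-01,  1.49819525e+00,  3.57131585e-05,
        1.33100382e+00, -2.23392305e-01]), 'dq': array([ 0.0011482 ,  0.00031783, -0.0030638 , -0.00225163,  0.00079068,
        0.00138634]), 'tau': array([ 1.08969696e-03, -4.12370932e+01, -2.59796298e+01, -1.75272116e-04,
        3.21350621e-03,  5.83718460e-06]), 'eef_pos': array([ 230.57981981, -471.46850745,  230.87254056]), 'ee_rot': array([ 0.60009599, -0.59959767,  0.37464483, -0.37417734]), 'force': array([ 0.24995899,  1.04717817, -0.08817549]), 'wrist_torque': array([ 0.01573029, -0.03944407,  0.02028494]), 'grip_width': 1.0011931742896671}
[[ 0.439 -0.     0.898]
 [-0.898  0.001  0.439]
 [-0.001 -1.     0.   ]]
```

View pics/side0.png

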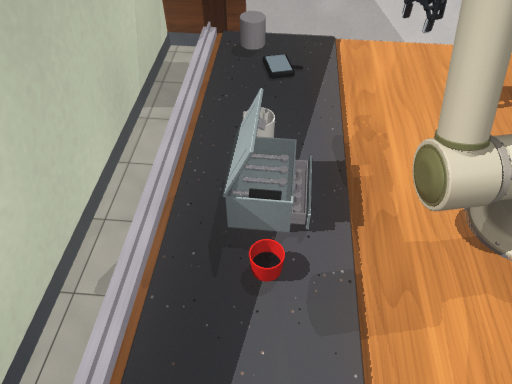

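View pics/top0.png

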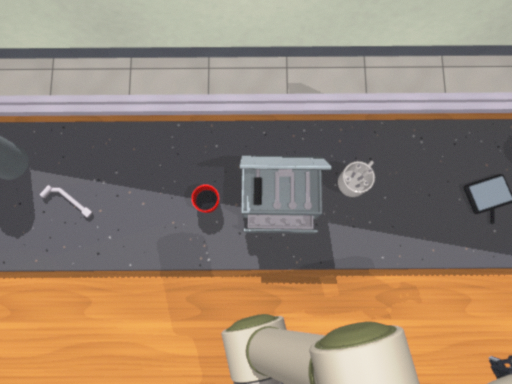

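The side view shows the toolbox near (270,185) with the lid leaning open at about (245,145) and the drawer out at about (302,190). The pot is at (267,260) and the mug at (263,122). The top view shows the box at (282,190), the drawer front at row 231, the mug at (357,178) and the pot at (205,198). Next I'll measure with depth.

Run:
```python
from h import *
c=load('top0'); W=cloud(c); 
im=cv2.imread('pics/top0.png')[140:250,180:390]; cv2.imwrite('pics/top0c.png',cv2.resize(im,None,fx=3.8,fy=3.8,interpolation=cv2.INTER_CUBIC))
for (u,v) in [(282,231),(250,231),(312,231),(243,160),(285,160),(327,162),(285,167),(243,213),(320,213),(205,190),(357,165),(200,230),(400,215)]: print((u,v),W[v,u].round(1))
c=load('side0'); S=cloud(c)
im=cv2.imread('pics/side0.png')[80:290,180:340]; cv2.imwrite('pics/side0c.png',cv2.resize(im,None,fx=2.8,fy=2.8,interpolation=cv2.INTER_CUBIC))
# lid outliers / heights
for n,P in [('top',W),('side',S)]:
    f=P.reshape(-1,3); 
    m=(f[:,0]>350)&(f[:,0]<750)&(abs(f[:,1])<200)&(f[:,2]>26)&(f[:,2]<300); g=f[m]
    for z0 in range(25,285,15):
        k=g[(g[:,2]>=z0)&(g[:,2]<z0+15)]
        if len(k): print(n,z0,len(k),k.min(0).round(),k.max(0).round())
```

```text
(282, 231) [496.1 -10.6  78.2]
(250, 231) [497.7  72.1  66.7]
(312, 231) [495.6 -87.8  79.4]
(243, 160) [653.1  86.6 202.8]
(285, 160) [655.3 -13.6 191.9]
(327, 162) [ 693.8 -144.1   19.9]
(285, 167) [622.5  -8.4 255.4]
(243, 213) [539.1  89.1 111.8]
(320, 213) [ 536.5 -103.6  121.4]
(205, 190) [613.4 194.8  34.6]
(357, 165) [ 661.3 -204.3  113.9]
(200, 230) [505.8 208.5  18.6]
(400, 215) [ 542.7 -336.6   23.4]
top 25 961 [ 402. -199.   26.] [749. 200.  40.]
top 40 298 [ 496. -200.   40.] [668. 199.  55.]
top 55 296 [ 494. -199.   55.] [668. 199.  70.]
top 70 1432 [ 495. -199.   70.] [669. 199.  85.]
top 85 1873 [ 495. -199.   85.] [669.  92. 100.]
top 100 423 [ 535. -199.  100.] [672.  92. 115.]
top 115 340 [ 536. -179.  115.] [682.  91. 130.]
top 130 74 [ 675. -103.  130.] [682.  91. 145.]
top 145 82 [ 668. -108.  145.] [675.  90. 160.]
top 160 84 [ 662. -108.  160.] [672.  92. 175.]
top 175 89 [ 656. -108.  175.] [665.  92. 189.]
top 190 93 [ 649. -107.  190.] [657.  91. 205.]
top 205 107 [ 643. -108.  205.] [650.  91. 220.]
top 220 97 [ 623. -108.  220.] [644.  91. 235.]
top 235 
[... 183 characters left out ...]
]
side 55 815 [ 500. -200.   55.] [679. 197.  70.]
side 70 2151 [ 497. -199.   70.] [680. 199.  85.]
side 85 1387 [ 540. -197.   85.] [680.  93. 100.]
side 100 752 [ 540. -196.  100.] [679.  94. 115.]
side 115 513 [ 536. -111.  115.] [686.  93. 130.]
side 130 125 [ 673. -108.  130.] [684.  93. 145.]
side 145 130 [ 666. -109.  145.] [678.  93. 160.]
side 160 143 [ 659. -108.  160.] [672.  93. 175.]
side 175 139 [ 651. -109.  175.] [664.  93. 190.]
side 190 152 [ 645. -110.  190.] [658.  94. 205.]
side 205 151 [ 639. -108.  205.] [651.  93. 220.]
side 220 163 [ 631. -110.  220.] [645.  94. 235.]
side 235 255 [ 606. -107.  235.] [638.  94. 250.]
side 250 317 [ 618. -112.  250.] [631.  95. 259.]
```

View pics/top0c.png

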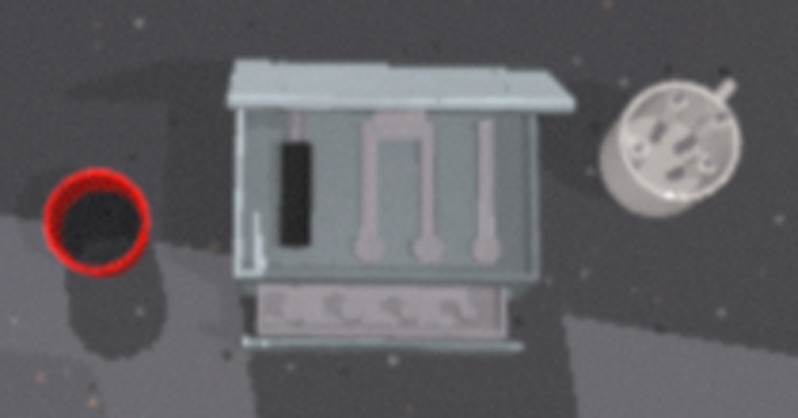

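View pics/side0c.png

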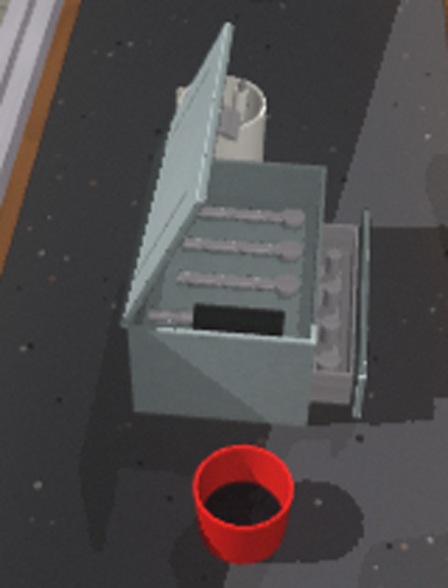

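Run:
```python
from h import *
for n in ['top0','side0']:
    f=cloud(load(n)).reshape(-1,3)
    b=(abs(f[:,1]+8)<95)
    m=b&(f[:,2]>145)&(f[:,2]<240)&(f[:,0]>610)&(f[:,0]<690)
    g=f[m]; A=np.c_[g[:,1:],np.ones(len(g))]; p,res,_,_=np.linalg.lstsq(A,g[:,0],rcond=None)
    # robust re-fit
    r=abs(A@p-g[:,0]); k=r<4; p=np.linalg.lstsq(A[k],g[k,0],rcond=None)[0]
    print(n,'lid x = %.3f y + %.3f z + %.1f'%tuple(p),'theta',np.arctan2(1,-p[1]),'x at z122,y-8',p@[-8,122,1],len(g),k.sum())
    # drawer front band
    m=(f[:,0]>488)&(f[:,0]<505)&(f[:,2]>35)&(f[:,2]<84)&(abs(f[:,1]+8)<90); g=f[m]
    print(' drawer',len(g),g[:,0].mean(),np.polyfit(g[:,1],g[:,0],1),g.max(0),g.min(0), np.percentile(g[:,1],[1,99]))
    # box front rim
    m=(f[:,2]>112)&(f[:,2]<128)&(f[:,0]<548)&(f[:,0]>525)&(abs(f[:,1]+8)<90); g=f[m]; print(' rim',len(g),g[:,0].min(),g[:,0].mean(),np.polyfit(g[:,1],g[:,0],1))
s,r=state()
def plan(p,R2):
    M=r.as_matrix(); print('dpos cm',(M.T@(np.array(p)-s['eef_pos'])/10).round(2),'twist',(r.inv()*R2).as_rotvec().round(3))
t=np.radians(35)
y=np.array([np.sin(t),0,-np.cos(t)]);x=np.array([0,-1,0]);R2=R.from_matrix(np.c_[x,y,np.cross(x,y)])
plan([420,-8,150],R2)
```

```text
top0 lid x = 0.019 y + -0.446 z + 741.3 theta 1.1513776132148337 x at z122,y-8 686.7194686048036 574 559
 drawer 276 498.5213574964011 [6.66822188e-04 4.98528840e+02] [504.93911601  79.84774637  83.98410214] [494.09627191 -97.57184859  35.53729204] [-95.42957893  78.17805445]
 rim 156 535.2218677132852 538.8676395578138 [2.04335010e-02 5.38943965e+02]
side0 lid x = 0.019 y + -0.446 z + 741.2 theta 1.151671884053905 x at z122,y-8 686.702618671144 758 752
 drawer 232 500.8916772190122 [2.04178687e-02 5.00939886e+02] [504.41860501  81.68653284  82.92630242] [496.65054759 -97.58475633  36.05285195] [-95.80447693  79.75172703]
 rim 107 536.4790762631653 540.3974896551853 [2.00472652e-02 5.40428283e+02]
dpos cm [-33.31   8.13  37.37] twist [ 0.6   0.44 -0.14]
```

```bash
python3 -m handwheel '[{"delta_pos":[-2,0.5,2.3],"twist":[0.06,0.044,-0.014],"jaw":0},{"delta_pos":[-4.5,1,5],"twist":[0.12,0.088,-0.028],"jaw":0},{"delta_pos":[-7,1.5,7.8],"twist":[0.18,0.132,-0.042],"jaw":0},{"delta_pos":[-9.5,2.2,10.6],"twist":[0.24,0.176,-0.056],"jaw":0},{"delta_pos":[-12,2.8,13.5],"twist":[0.3,0.22,-0.07],"jaw":0},{"delta_pos":[-14.5,3.4,16.3],"twist":[0.36,0.264,-0.084],"jaw":0},{"delta_pos":[-17,4,19],"twist":[0.42,0.308,-0.098],"jaw":0},{"delta_pos":[-19.5,4.6,21.8],"twist":[0.48,0.352,-0.112],"jaw":0},{"delta_pos":[-22,5.2,24.6],"twist":[0.54,0.396,-0.126],"jaw":0},{"delta_pos":[-24,5.8,27],"twist":[0.6,0.44,-0.14],"jaw":0}]' 40
cat > plan.py <<'E'
from h import *
import sys
def plan(p,t):
    s,r=state()
    t=np.radians(t); y=np.array([np.sin(t),0,-np.cos(t)]);x=np.array([0,-1,0]);R2=R.from_matrix(np.c_[x,y,np.cross(x,y)])
    print('pos',s['eef_pos'].round(1),'F',s['force'].round(1),'t',s['time_s'],'j',s['joints'].round(2),'tooly',r.as_matrix()[:,1].round(3))
    print('dpos cm',(r.as_matrix().T@(np.array(p)-s['eef_pos'])/10).round(2),'twist',(r.inv()*R2).as_rotvec().round(3))
if __name__=='__main__':
    a=list(map(float,sys.argv[1:])); plan(a[:3],a[3])
E
python3 plan.py 420 -8 100 35
```

```text
time_s: 0.98
eef_pos: [367.7, -135.5, 173.0]
ee_rot: [-0.627, 0.325, -0.326, 0.629]
force: [1.8, -1.0, 0.5]
grip_width: -0.0
pos [ 367.7 -135.5  173. ] F [ 1.8 -1.   0.5] t 0.9833 j [-1.02 -0.18  2.34  0.76  0.79  0.06] tooly [ 0.576 -0.002 -0.818]
dpos cm [-12.76   8.96   0.05] twist [-0.003 -0.002  0.002]
```

```bash
python3 -m handwheel '[{"delta_pos":[-1.5,0.5,0],"twist":[0,0,0],"jaw":0},{"delta_pos":[-3,1.5,0],"twist":[0,0,0],"jaw":0},{"delta_pos":[-4.5,2.5,0],"twist":[0,0,0],"jaw":0},{"delta_pos":[-6,3.5,0],"twist":[0,0,0],"jaw":0},{"delta_pos":[-7.5,4.5,0],"twist":[0,0,0],"jaw":0},{"delta_pos":[-9,5.5,0],"twist":[0,0,0],"jaw":0},{"delta_pos":[-10.5,6.5,0],"twist":[0,0,0],"jaw":0},{"delta_pos":[-11.5,7.5,0],"twist":[0,0,0],"jaw":0},{"delta_pos":[-12.8,8.5,0],"twist":[0,0,0],"jaw":0},{"delta_pos":[-12.8,9,0],"twist":[0,0,0],"jaw":0}]'
python3 plan.py 470 -8 58 35
python3 - <<'E'
from h import *
snap('side','side1')
E
```

```text
time_s: 1.82
eef_pos: [419.0, -7.6, 98.4]
ee_rot: [0.628, -0.327, 0.327, -0.626]
force: [0.1, 0.2, -0.3]
grip_width: 0.0
pos [419.   -7.6  98.4] F [ 0.1  0.2 -0.3] t 1.8167 j [-0.47  0.06  2.4   1.12  0.29  0.08] tooly [ 0.572  0.001 -0.82 ]
dpos cm [0.05 6.23 1.87] twist [ 0.002  0.002 -0.001]
```

View pics/side1.png

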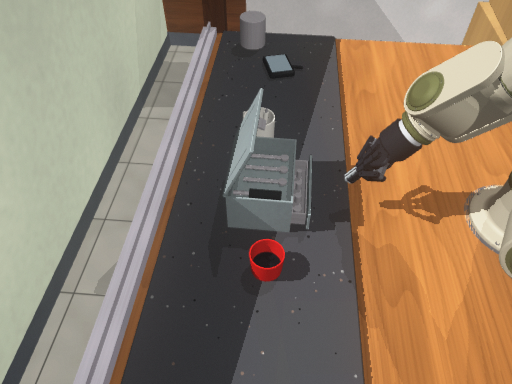

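The gripper is shut and tilted, with its fingertip at (347,178) level with the drawer. I'll lower it to just in front of the drawer plate.

```bash
python3 -m handwheel '[{"delta_pos":[0,0.6,0.2],"twist":[0,0,0],"jaw":0},{"delta_pos":[0,1.2,0.4],"twist":[0,0,0],"jaw":0},{"delta_pos":[0,1.9,0.6],"twist":[0,0,0],"jaw":0},{"delta_pos":[0,2.6,0.8],"twist":[0,0,0],"jaw":0},{"delta_pos":[0,3.3,1],"twist":[0,0,0],"jaw":0},{"delta_pos":[0,4,1.2],"twist":[0,0,0],"jaw":0},{"delta_pos":[0,4.7,1.4],"twist":[0,0,0],"jaw":0},{"delta_pos":[0,5.4,1.6],"twist":[0,0,0],"jaw":0},{"delta_pos":[0,6.2,1.9],"twist":[0,0,0],"jaw":0},{"delta_pos":[0,6.2,1.9],"twist":[0,0,0],"jaw":0}]'
python3 plan.py 522 -8 56 35
```

```text
time_s: 2.7
eef_pos: [471.1, -9.9, 59.3]
ee_rot: [-0.627, 0.327, -0.326, 0.627]
force: [-0.1, 0.2, 0.1]
grip_width: 0.0
pos [471.1  -9.9  59.3] F [-0.1  0.2  0.1] t 2.7 j [-0.4   0.28  2.29  1.57  0.22 -0.33] tooly [ 0.574 -0.001 -0.819]
dpos cm [-0.19  3.19  3.98] twist [-0.     0.     0.001]
```

```bash
python3 -m handwheel '[{"delta_pos":[0,0.4,0.4],"twist":[0,0,0],"jaw":0},{"delta_pos":[0,0.7,0.7],"twist":[0,0,0],"jaw":0},{"delta_pos":[0,1.0,1.1],"twist":[0,0,0],"jaw":0},{"delta_pos":[0,1.2,1.4],"twist":[0,0,0],"jaw":0},{"delta_pos":[0,1.4,1.7],"twist":[0,0,0],"jaw":0},{"delta_pos":[0,1.6,2.0],"twist":[0,0,0],"jaw":0},{"delta_pos":[0,1.9,2.4],"twist":[0,0,0],"jaw":0},{"delta_pos":[0,2.2,2.8],"twist":[0,0,0],"jaw":0},{"delta_pos":[0,2.4,3.1],"twist":[0,0,0],"jaw":0},{"delta_pos":[0,2.6,3.4],"twist":[0,0,0],"jaw":0}]'
python3 plan.py 525 -8 56 35
python3 - <<'E'
from h import *
snap('side','side2')
im=cv2.imread('pics/side2.png')[80:290,180:400]; cv2.imwrite('pics/side2c.png',cv2.resize(im,None,fx=2.8,fy=2.8,interpolation=cv2.INTER_CUBIC))
E
```

```text
time_s: 3.53
eef_pos: [513.5, -9.7, 57.7]
ee_rot: [-0.627, 0.327, -0.326, 0.628]
force: [-2.9, -2.8, 0.6]
grip_width: 0.002
pos [513.5  -9.7  57.7] F [-2.9 -2.8  0.6] t 3.5333 j [-0.35  0.35  2.18  1.4   0.2  -0.11] tooly [ 0.573 -0.001 -0.819]
dpos cm [-0.17  0.8   0.85] twist [0.    0.001 0.001]
```

View pics/side2c.png

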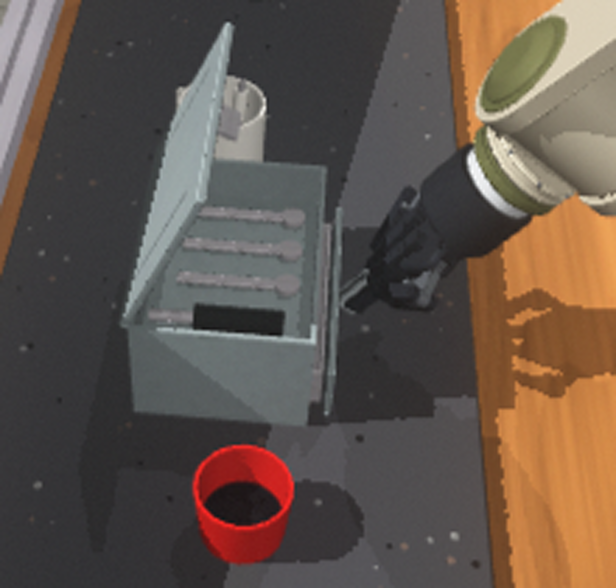

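The drawer is moving, with about 10 mm left at crop (335,310), and the push force is about 3 N. I'll keep pushing gently.

```bash
python3 -m handwheel '[{"delta_pos":[0,0.1,0.1],"twist":[0,0,0],"jaw":0},{"delta_pos":[0,0.15,0.2],"twist":[0,0,0],"jaw":0},{"delta_pos":[0,0.2,0.3],"twist":[0,0,0],"jaw":0},{"delta_pos":[0,0.25,0.4],"twist":[0,0,0],"jaw":0},{"delta_pos":[0,0.3,0.5],"twist":[0,0,0],"jaw":0},{"delta_pos":[0,0.35,0.55],"twist":[0,0,0],"jaw":0},{"delta_pos":[0,0.4,0.6],"twist":[0,0,0],"jaw":0},{"delta_pos":[0,0.45,0.7],"twist":[0,0,0],"jaw":0},{"delta_pos":[0,0.5,0.75],"twist":[0,0,0],"jaw":0},{"delta_pos":[0,0.55,0.8],"twist":[0,0,0],"jaw":0}]'
python3 plan.py 525 -8 56 35
```

```text
time_s: 4.42
eef_pos: [523.1, -9.5, 57.9]
ee_rot: [-0.627, 0.327, -0.326, 0.627]
force: [-3.0, 0.6, 0.1]
grip_width: -0.003
pos [523.1  -9.5  57.9] F [-3.   0.6  0.1] t 4.4167 j [-0.34  0.36  2.15  1.35  0.2  -0.05] tooly [ 0.574 -0.001 -0.819]
dpos cm [-0.15  0.26  0.05] twist [-0.     0.001  0.001]
```

```bash
python3 -m handwheel '[{"delta_pos":[0,0.03,0.04],"twist":[0,0,0],"jaw":0},{"delta_pos":[0,0.06,0.08],"twist":[0,0,0],"jaw":0},{"delta_pos":[0,0.09,0.12],"twist":[0,0,0],"jaw":0},{"delta_pos":[0,0.12,0.16],"twist":[0,0,0],"jaw":0},{"delta_pos":[0,0.15,0.2],"twist":[0,0,0],"jaw":0},{"delta_pos":[0,0.17,0.24],"twist":[0,0,0],"jaw":0},{"delta_pos":[0,0.17,0.24],"twist":[0,0,0],"jaw":0},{"delta_pos":[0,0.17,0.24],"twist":[0,0,0],"jaw":0},{"delta_pos":[0,0.17,0.24],"twist":[0,0,0],"jaw":0},{"delta_pos":[0,0.17,0.24],"twist":[0,0,0],"jaw":0}]'
python3 plan.py 525 -8 56 35
```

```text
time_s: 5.25
eef_pos: [525.5, -9.5, 57.7]
ee_rot: [-0.627, 0.327, -0.326, 0.627]
force: [-8.7, -0.3, 3.7]
grip_width: -0.001
pos [525.5  -9.5  57.7] F [-8.7 -0.3  3.7] t 5.25 j [-0.34  0.37  2.14  1.33  0.19 -0.03] tooly [ 0.573 -0.001 -0.819]
dpos cm [-0.15  0.12 -0.14] twist [0.    0.001 0.001]
```

```bash
python3 -m handwheel '[{"delta_pos":[0,0.03,0.04],"twist":[0,0,0],"jaw":0},{"delta_pos":[0,0.06,0.08],"twist":[0,0,0],"jaw":0},{"delta_pos":[0,0.09,0.12],"twist":[0,0,0],"jaw":0},{"delta_pos":[0,0.12,0.16],"twist":[0,0,0],"jaw":0},{"delta_pos":[0,0.12,0.16],"twist":[0,0,0],"jaw":0},{"delta_pos":[0,0.12,0.16],"twist":[0,0,0],"jaw":0},{"delta_pos":[0,0.12,0.16],"twist":[0,0,0],"jaw":0},{"delta_pos":[0,0.12,0.16],"twist":[0,0,0],"jaw":0},{"delta_pos":[0,0.12,0.16],"twist":[0,0,0],"jaw":0},{"delta_pos":[0,0.12,0.16],"twist":[0,0,0],"jaw":0}]'
python3 plan.py 440 -8 110 35
```

```text
time_s: 6.08
eef_pos: [525.9, -9.5, 57.4]
ee_rot: [-0.626, 0.328, -0.327, 0.627]
force: [-32.2, -2.6, 21.6]
grip_width: -0.002
pos [525.9  -9.5  57.4] F [-32.2  -2.6  21.6] t 6.0833 j [-0.33  0.37  2.14  1.32  0.19 -0.02] tooly [ 0.572 -0.002 -0.82 ]
dpos cm [-0.13 -9.22 -4.04] twist [0.002 0.001 0.002]
```

The drawer is against its stop: the force jumped to 32 N with 0.4 mm of travel. I'll back off along −x, then raise the tool.

```bash
python3 -m handwheel '[{"delta_pos":[0,-0.6,-0.8],"twist":[0,0,0],"jaw":0},{"delta_pos":[0,-1.7,-2.4],"twist":[0,0,0],"jaw":0},{"delta_pos":[0,-2.8,-4],"twist":[0,0,0],"jaw":0},{"delta_pos":[0,-4,-5],"twist":[0,0,0],"jaw":0},{"delta_pos":[0,-5.5,-5],"twist":[0,0,0],"jaw":0},{"delta_pos":[0,-7,-4.5],"twist":[0,0,0],"jaw":0},{"delta_pos":[0,-8.5,-4],"twist":[0,0,0],"jaw":0},{"delta_pos":[0,-10,-3.2],"twist":[0,0,0],"jaw":0},{"delta_pos":[0,-11.5,-2.4],"twist":[0,0,0],"jaw":0},{"delta_pos":[0,-12.5,-1.7],"twist":[0,0,0],"jaw":0}]'
python3 plan.py 520 -10 290 0
python3 - <<'E'
from h import *
c=snap('top','top3');snap('side','side3')
for n in ['top','side']:
    im=cv2.imread('pics/%s3.png'%n)[80:290,180:400]; cv2.imwrite('pics/%s3c.png'%n,cv2.resize(im,None,fx=2.8,fy=2.8,interpolation=cv2.INTER_CUBIC))
E
```

```text
time_s: 6.92
eef_pos: [442.5, -9.8, 152.2]
ee_rot: [-0.627, 0.327, -0.325, 0.628]
force: [0.5, 0.4, 0.1]
grip_width: -0.001
pos [442.5  -9.8 152.2] F [0.5 0.4 0.1] t 6.9167 j [-0.44 -0.03  2.28  0.66  0.4   0.59] tooly [ 0.575 -0.002 -0.818]
dpos cm [ 0.05 -6.81 14.27] twist [-0.613  0.     0.003]
```

View pics/top3c.png

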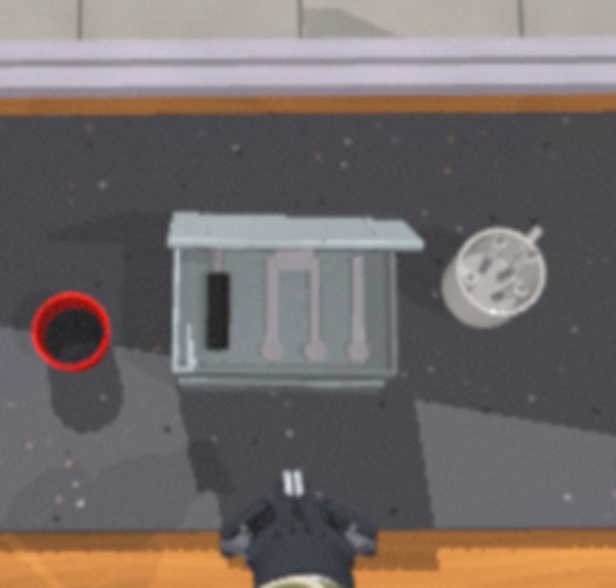

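View pics/side3c.png

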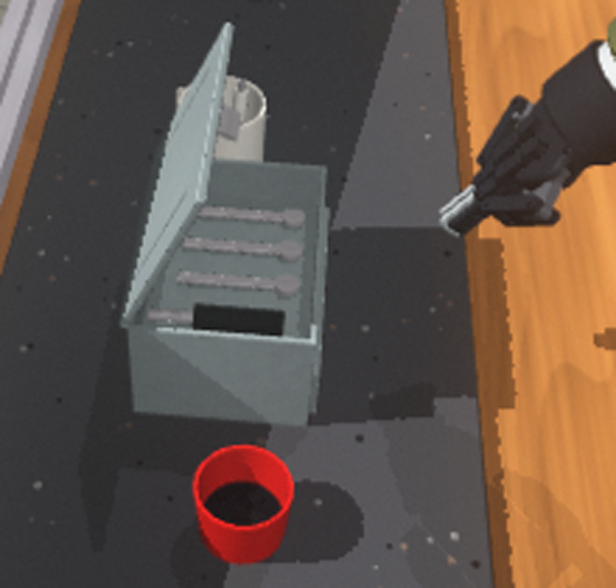

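The drawer is home: only its plate thickness shows in front of the box, in the top crop at row 380 and the side crop at (320,290). The mug and pot haven't moved. Next I'll raise the tool and bring it vertical before going over the lid.

```bash
python3 -m handwheel '[{"delta_pos":[0,-0.8,1.4],"twist":[-0.06,0,0],"jaw":0},{"delta_pos":[0,-1.6,2.8],"twist":[-0.12,0,0],"jaw":0},{"delta_pos":[0,-2.4,4.2],"twist":[-0.18,0,0],"jaw":0},{"delta_pos":[0,-3.2,5.7],"twist":[-0.24,0,0],"jaw":0},{"delta_pos":[0,-4,7.2],"twist":[-0.3,0,0],"jaw":0},{"delta_pos":[0,-4.8,8.6],"twist":[-0.36,0,0],"jaw":0},{"delta_pos":[0,-5.6,10],"twist":[-0.43,0,0],"jaw":0},{"delta_pos":[0,-6.2,11.5],"twist":[-0.5,0,0],"jaw":0},{"delta_pos":[0,-6.8,13],"twist":[-0.56,0,0],"jaw":0},{"delta_pos":[0,-7,14.3],"twist":[-0.613,0,0],"jaw":0}]'
python3 plan.py 675 -10 305 0
```

```text
time_s: 7.85
eef_pos: [520.4, -8.6, 289.8]
ee_rot: [-0.5, 0.501, -0.501, 0.498]
force: [-0.3, 0.0, -0.5]
grip_width: -0.001
pos [520.4  -8.6 289.8] F [-0.3  0.  -0.5] t 7.85 j [-0.24  0.27  1.4   0.    1.47  1.33] tooly [-0.004  0.002 -1.   ]
dpos cm [ 0.19 -1.58 15.46] twist [ 0.004  0.003 -0.002]
```

```bash
python3 -m handwheel '[{"delta_pos":[0,-1,0.5],"twist":[0,0,0],"jaw":0},{"delta_pos":[0,-2,2],"twist":[0,0,0],"jaw":0},{"delta_pos":[0,-2,4],"twist":[0,0,0],"jaw":0},{"delta_pos":[0,-2,6],"twist":[0,0,0],"jaw":0},{"delta_pos":[0,-2,8],"twist":[0,0,0],"jaw":0},{"delta_pos":[0,-2,10],"twist":[0,0,0],"jaw":0},{"delta_pos":[0,-2,12],"twist":[0,0,0],"jaw":0},{"delta_pos":[0,-2,14],"twist":[0,0,0],"jaw":0},{"delta_pos":[0,-2,16],"twist":[0,0,0],"jaw":0},{"delta_pos":[0,-2,16],"twist":[0,0,0],"jaw":0}]'
python3 plan.py 675 -10 235 0
python3 - <<'E'
from h import *
snap('side','side4')
im=cv2.imread('pics/side4.png')[30:240,180:400]; cv2.imwrite('pics/side4c.png',cv2.resize(im,None,fx=2.8,fy=2.8,interpolation=cv2.INTER_CUBIC))
E
```

```text
time_s: 8.68
eef_pos: [681.7, -8.7, 305.4]
ee_rot: [-0.5, 0.502, -0.501, 0.497]
force: [-0.5, -0.3, -2.0]
grip_width: 0.0
pos [681.7  -8.7 305.4] F [-0.5 -0.3 -2. ] t 8.6833 j [-0.18  0.67  0.76  0.    1.72  1.38] tooly [-0.005  0.002 -1.   ]
dpos cm [ 0.15  7.04 -0.63] twist [ 0.005  0.004 -0.002]
```

View pics/side4c.png

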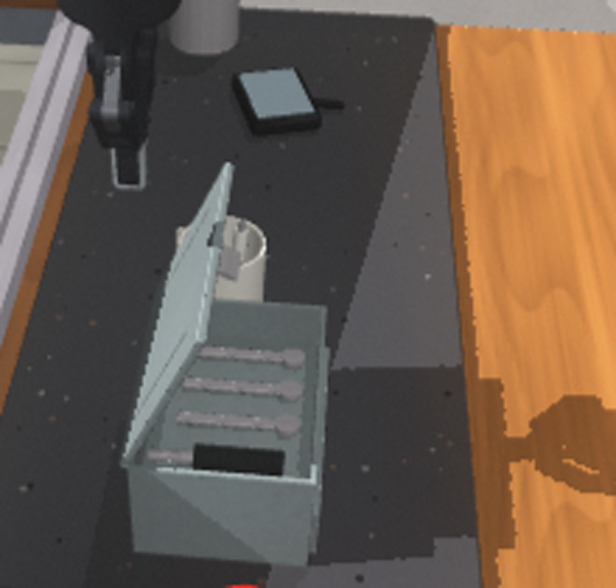

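The fingertip at crop (128,185) is behind the lid. I'll lower it there.

```bash
python3 -m handwheel '[{"delta_pos":[0,0.8,0],"twist":[0,0,0],"jaw":0},{"delta_pos":[0,1.6,0],"twist":[0,0,0],"jaw":0},{"delta_pos":[0,2.4,0],"twist":[0,0,0],"jaw":0},{"delta_pos":[0,3.2,0],"twist":[0,0,0],"jaw":0},{"delta_pos":[0,4,0],"twist":[0,0,0],"jaw":0},{"delta_pos":[0,4.8,0],"twist":[0,0,0],"jaw":0},{"delta_pos":[0,5.6,-0.4],"twist":[0,0,0],"jaw":0},{"delta_pos":[0,6.4,-0.8],"twist":[0,0,0],"jaw":0},{"delta_pos":[0,7,-1.4],"twist":[0,0,0],"jaw":0},{"delta_pos":[0,7,-2],"twist":[0,0,0],"jaw":0}]'
python3 plan.py 650 -10 235 0
python3 - <<'E'
import numpy as np
H=np.array([678,122]);h=11
for th in np.arange(1.15,-0.05,-0.1):
    c,s=np.cos(th),np.sin(th); P=H+116*np.array([-c,s])+8*np.array([s,c]); print(round(th,2),(P+[h,0]).round(1))
E
```

```text
time_s: 9.57
eef_pos: [658.3, -9.2, 237.4]
ee_rot: [-0.499, 0.501, -0.501, 0.499]
force: [0.3, -0.1, -0.4]
grip_width: 0.003
pos [658.3  -9.2 237.4] F [ 0.3 -0.1 -0.4] t 9.5667 j [-0.19  0.62  1.02 -0.    1.51  1.38] tooly [-0.005 -0.001 -1.   ]
dpos cm [ 0.08  0.25 -0.83] twist [0.005 0.    0.001]
1.15 [648.9 231.1]
1.05 [638.2 226.6]
0.95 [628. 221.]
0.85 [618.5 214.4]
0.75 [609.6 206.9]
0.65 [601.5 198.6]
0.55 [594.3 189.5]
0.45 [588.  179.7]
0.35 [582.8 169.3]
0.25 [578.6 158.5]
0.15 [575.5 147.2]
0.05 [573.5 135.8]
```

```bash
python3 -m handwheel '[{"delta_pos":[0,0.6,-0.9],"twist":[0,0,0],"jaw":0},{"delta_pos":[0,0.8,-1.4],"twist":[0,0,0],"jaw":0},{"delta_pos":[0,1.1,-2.0],"twist":[0,0,0],"jaw":0},{"delta_pos":[0,1.3,-2.5],"twist":[0,0,0],"jaw":0},{"delta_pos":[0,1.6,-3.0],"twist":[0,0,0],"jaw":0},{"delta_pos":[0,1.9,-3.5],"twist":[0,0,0],"jaw":0},{"delta_pos":[0,2.3,-4.0],"twist":[0,0,0],"jaw":0},{"delta_pos":[0,2.6,-4.4],"twist":[0,0,0],"jaw":0},{"delta_pos":[0,3.0,-4.8],"twist":[0,0,0],"jaw":0},{"delta_pos":[0,3.0,-4.8],"twist":[0,0,0],"jaw":0}]'
python3 plan.py 588 -10 180 0
python3 - <<'E'
from h import *
snap('side','side5')
im=cv2.imread('pics/side5.png')[30:240,180:400]; cv2.imwrite('pics/side5c.png',cv2.resize(im,None,fx=2.8,fy=2.8,interpolation=cv2.INTER_CUBIC))
E
```

```text
time_s: 10.4
eef_pos: [610.1, -9.4, 208.8]
ee_rot: [-0.499, 0.501, -0.501, 0.499]
force: [0.8, 0.5, -0.6]
grip_width: -0.002
pos [610.1  -9.4 208.8] F [ 0.8  0.5 -0.6] t 10.4 j [-0.21  0.52  1.25 -0.    1.37  1.36] tooly [-0.004 -0.001 -1.   ]
dpos cm [ 0.05  2.88 -2.2 ] twist [0.004 0.    0.001]
```

View pics/side5c.png

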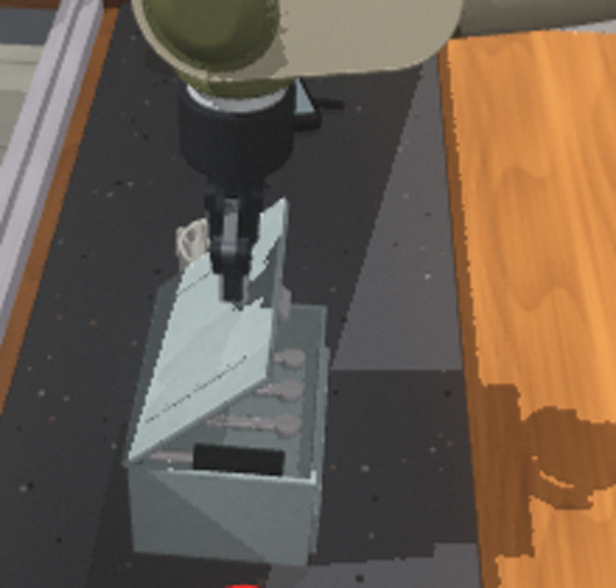

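The lid follows the tip; contact is at crop (235,300) and the lid is at about 0.75 rad. I'll continue along the arc.

```bash
python3 -m handwheel '[{"delta_pos":[0,0.6,-0.5],"twist":[0,0,0],"jaw":0},{"delta_pos":[0,1.0,-0.9],"twist":[0,0,0],"jaw":0},{"delta_pos":[0,1.5,-1.2],"twist":[0,0,0],"jaw":0},{"delta_pos":[0,1.9,-1.6],"twist":[0,0,0],"jaw":0},{"delta_pos":[0,2.4,-1.9],"twist":[0,0,0],"jaw":0},{"delta_pos":[0,2.9,-2.2],"twist":[0,0,0],"jaw":0},{"delta_pos":[0,3.4,-2.5],"twist":[0,0,0],"jaw":0},{"delta_pos":[0,4.0,-2.7],"twist":[0,0,0],"jaw":0},{"delta_pos":[0,4.5,-3.0],"twist":[0,0,0],"jaw":0},{"delta_pos":[0,5.0,-3.1],"twist":[0,0,0],"jaw":0}]'
python3 plan.py 573 -10 132 0
python3 - <<'E'
from h import *
snap('side','side6')
im=cv2.imread('pics/side6.png')[30:240,180:400]; cv2.imwrite('pics/side6c.png',cv2.resize(im,None,fx=2.8,fy=2.8,interpolation=cv2.INTER_CUBIC))
E
```

```text
time_s: 11.28
eef_pos: [579.5, -9.4, 159.0]
ee_rot: [-0.499, 0.501, -0.5, 0.5]
force: [-0.3, -0.1, 2.1]
grip_width: -0.001
pos [579.5  -9.4 159. ] F [-0.3 -0.1  2.1] t 11.2833 j [-0.22  0.5   1.43 -0.    1.22  1.35] tooly [-0.003 -0.001 -1.   ]
dpos cm [ 0.05  2.7  -0.65] twist [0.003 0.    0.001]
```

View pics/side6c.png

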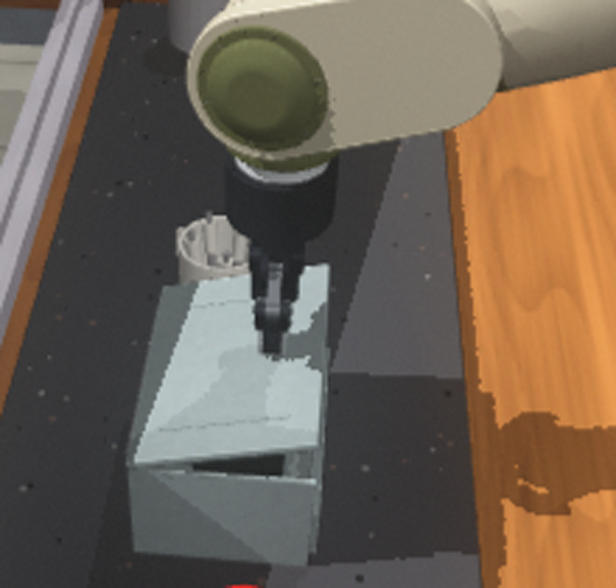

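The lid is nearly down, with a gap left at crop (250,465). I'll push down the rest slowly.

```bash
python3 -m handwheel '[{"delta_pos":[0,0.4,-0.1],"twist":[0,0,0],"jaw":0},{"delta_pos":[0,0.8,-0.2],"twist":[0,0,0],"jaw":0},{"delta_pos":[0,1.2,-0.3],"twist":[0,0,0],"jaw":0},{"delta_pos":[0,1.5,-0.4],"twist":[0,0,0],"jaw":0},{"delta_pos":[0,1.8,-0.5],"twist":[0,0,0],"jaw":0},{"delta_pos":[0,2.0,-0.5],"twist":[0,0,0],"jaw":0},{"delta_pos":[0,2.2,-0.6],"twist":[0,0,0],"jaw":0},{"delta_pos":[0,2.4,-0.6],"twist":[0,0,0],"jaw":0},{"delta_pos":[0,2.5,-0.6],"twist":[0,0,0],"jaw":0},{"delta_pos":[0,2.6,-0.6],"twist":[0,0,0],"jaw":0}]'
python3 plan.py 573 -10 130 0
```

```text
time_s: 12.17
eef_pos: [573.7, -9.5, 133.4]
ee_rot: [-0.499, 0.501, -0.5, 0.5]
force: [-0.9, -0.8, 1.9]
grip_width: -0.003
pos [573.7  -9.5 133.4] F [-0.9 -0.8  1.9] t 12.1667 j [-0.22  0.51  1.47 -0.    1.16  1.35] tooly [-0.003 -0.001 -1.   ]
dpos cm [ 0.05  0.35 -0.07] twist [0.003 0.    0.001]
```

```bash
python3 -m handwheel '[{"delta_pos":[0,0.05,0],"twist":[0,0,0],"jaw":0},{"delta_pos":[0,0.1,0],"twist":[0,0,0],"jaw":0},{"delta_pos":[0,0.15,0],"twist":[0,0,0],"jaw":0},{"delta_pos":[0,0.2,0],"twist":[0,0,0],"jaw":0},{"delta_pos":[0,0.25,0],"twist":[0,0,0],"jaw":0},{"delta_pos":[0,0.3,0],"twist":[0,0,0],"jaw":0},{"delta_pos":[0,0.35,0],"twist":[0,0,0],"jaw":0},{"delta_pos":[0,0.35,0],"twist":[0,0,0],"jaw":0},{"delta_pos":[0,0.35,0],"twist":[0,0,0],"jaw":0},{"delta_pos":[0,0.35,0],"twist":[0,0,0],"jaw":0}]'
python3 plan.py 573 -10 130 0
```

```text
time_s: 13.0
eef_pos: [574.0, -9.5, 130.1]
ee_rot: [-0.499, 0.501, -0.5, 0.5]
force: [0.1, -0.5, 0.2]
grip_width: 0.005
pos [574.   -9.5 130.1] F [ 0.1 -0.5  0.2] t 13.0 j [-0.22  0.51  1.48 -0.    1.15  1.35] tooly [-0.002 -0.001 -1.   ]
dpos cm [ 0.05  0.01 -0.1 ] twist [0.002 0.    0.001]
```

```bash
python3 -m handwheel '[{"delta_pos":[0,0.03,0],"twist":[0,0,0],"jaw":0},{"delta_pos":[0,0.06,0],"twist":[0,0,0],"jaw":0},{"delta_pos":[0,0.09,0],"twist":[0,0,0],"jaw":0},{"delta_pos":[0,0.12,0],"twist":[0,0,0],"jaw":0},{"delta_pos":[0,0.15,0],"twist":[0,0,0],"jaw":0},{"delta_pos":[0,0.18,0],"twist":[0,0,0],"jaw":0},{"delta_pos":[0,0.2,0],"twist":[0,0,0],"jaw":0},{"delta_pos":[0,0.2,0],"twist":[0,0,0],"jaw":0},{"delta_pos":[0,0.2,0],"twist":[0,0,0],"jaw":0},{"delta_pos":[0,0.2,0],"twist":[0,0,0],"jaw":0}]'
python3 plan.py 573 -10 130 0
```

```text
time_s: 13.83
eef_pos: [574.0, -9.5, 130.0]
ee_rot: [-0.499, 0.501, -0.5, 0.5]
force: [-5.9, 0.6, 15.8]
grip_width: 0.0
pos [574.   -9.5 130. ] F [-5.9  0.6 15.8] t 13.8333 j [-0.22  0.51  1.48 -0.    1.15  1.35] tooly [-0.001 -0.002 -1.   ]
dpos cm [ 0.05 -0.   -0.1 ] twist [0.001 0.    0.002]
```

The tip has stopped at z = 130.0, the expected height of the shut lid, with 16 N and no further travel. I'll lift off and check.

```bash
python3 -m handwheel '[{"delta_pos":[0,-0.5,0],"twist":[0,0,0],"jaw":0},{"delta_pos":[0,-2,0],"twist":[0,0,0],"jaw":0},{"delta_pos":[0,-4,0],"twist":[0,0,0],"jaw":0},{"delta_pos":[0,-6,-1],"twist":[0,0,0],"jaw":0},{"delta_pos":[0,-8,-3],"twist":[0,0,0],"jaw":0},{"delta_pos":[0,-10,-6],"twist":[0,0,0],"jaw":0},{"delta_pos":[0,-11,-9],"twist":[0,0,0],"jaw":0},{"delta_pos":[0,-12,-12],"twist":[0,0,0],"jaw":0},{"delta_pos":[0,-12,-15],"twist":[0,0,0],"jaw":0},{"delta_pos":[0,-12,-17],"twist":[0,0,0],"jaw":0}]'
python3 - <<'E'
from h import *
a=snap('side','side7');snap('top','top7')
for n in ['top','side']:
    im=cv2.imread('pics/%s7.png'%n)[80:290,180:400]; cv2.imwrite('pics/%s7c.png'%n,cv2.resize(im,None,fx=2.8,fy=2.8,interpolation=cv2.INTER_CUBIC))
f=cloud(load('side7')).reshape(-1,3)
for n in ['side7','top7']:
    f=cloud(load(n)).reshape(-1,3)
    m=(f[:,2]>118)&(f[:,2]<145)&(f[:,0]>545)&(f[:,0]<670)&(abs(f[:,1]+8)<90);g=f[m]
    A=np.c_[g[:,:2],np.ones(len(g))];p=np.linalg.lstsq(A,g[:,2],rcond=None)[0];print(n,len(g),p,g[:,2].mean())
    m=(f[:,0]>490)&(f[:,0]<540)&(f[:,2]>40)&(f[:,2]<84)&(abs(f[:,1]+8)<90);g=f[m];print(len(g),np.percentile(g[:,0],[2,10,50]) if len(g) else '')
E
```

```text
time_s: 14.67
eef_pos: [402.3, -9.1, 248.9]
ee_rot: [-0.499, 0.501, -0.5, 0.5]
force: [0.0, -0.6, 0.8]
grip_width: 0.004
side7 3212 [-5.79979963e-04  6.28062607e-04  1.29775544e+02] 129.42190990249188
24 [533.92636754 534.04306303 536.2490031 ]
top7 3509 [-8.50432413e-05  1.10955781e-03  1.31284959e+02] 131.22469230131844
246 [529.77008171 530.32077228 532.13572859]
```

View pics/side7c.png

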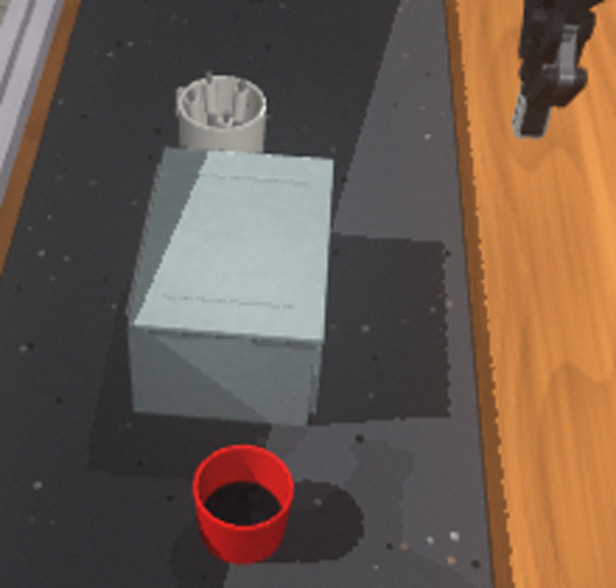

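View pics/top7c.png

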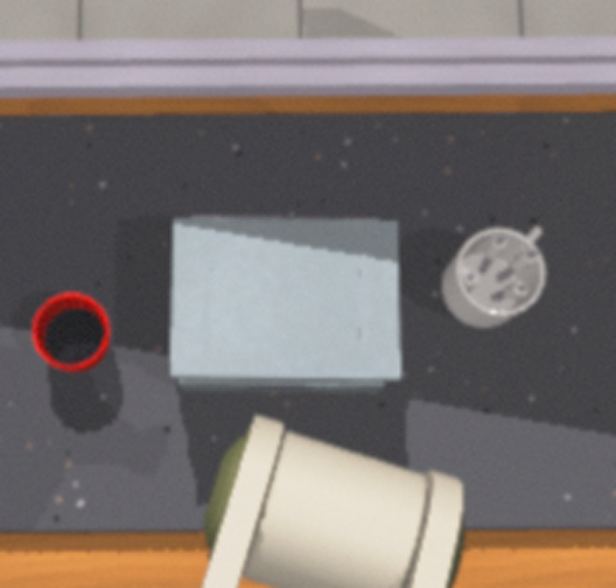

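The lid is shut and level: its slope is under 0.001 and its top is at about 130 mm. The drawer face is at x ≈ 530–534, which is home. The mug and pot haven't moved, and the arm is clear.

Run:
```python
from h import *
print(ctrl.finish_job())
```

```text
the job is handed in; nothing more can be done
None
```

The drawer is fully home and the lid is fully shut, done in that order with closed fingertips and pushing only. I handed the job in at about 15 s of robot time.

- **Drawer:** It stopped against its end stop, where the force rose from 9 to 32 N over 0.4 mm of travel. Before I moved the lid, pictures showed only the plate's thickness standing in front of the box.
- **Lid:** I pushed it down from behind along its arc until the tip stopped at z = 130.0 mm, the expected height when shut. The force there was 16 N, with no further travel.
- **Final pictures:** The lid is level, with a slope under 0.001 rad. The drawer face is at x ≈ 530–534 mm, against an expected home position of about 532 mm. The mug and pot are where they were, and the arm is clear.
- **Disagreements:** The side and top cameras differ by about 2 mm on the lid's height (129.4 and 131.2 mm), which is within the stated calibration. No check failed.

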